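# Load the spice carousel and turn it home to its catch

## Robot

A 7-joint arm with a two-finger parallel gripper is mounted at the origin on the work surface. World frame = base frame: x ahead of the robot, y to its left, z up, the work surface at z = 0. Lengths are in m, angles in rad, forces in N, time in s.
With the tool pointing down it reaches from about 0.4 to 0.875 m from the base axis. Payload 4.4 kg.
Tool frame: the origin (TCP) lies between the finger pads; the fingertips stand nose_length ahead of it and the grasp point (between the pads) lies 3 mm ahead of it (nose_length is the distance from the TCP to the fingertips, in m); z points along the fingers, y is the line along which they close (so a half turn about z gives the same grasp; the last joint's range is limited). The gripper opens to 85 mm and grips with 20 to 120 N. Pads are 22 mm wide; open, the fingers measure 114 mm over their backs; the gripper's body (76 mm by 85 mm) begins 54 mm behind the grasp point. The pads swing forward as they close: fully open they stand 13 mm farther back than shut.
Start: joints at [-1.212, 0.628, 0.038, 1.517, -0.027, 0.996, -0.02], TCP at [0.268, 0.592, 0.253] pointing down, gripper open.
Joint ranges: [-3.06, 3.06], [-0.37, 2.12], [-1.25, 1.32], [0.18, 2.47], [-1.1, 4.24], [0.23, 1.98], [-2.94, 2.94]. Speed limits (rad/s): [2.57, 2.57, 3.14, 3.14, 3.14, 3.14, 3.14].

## Interface

Orientations are given as a 3x3 rotation matrix whose columns are the frame's x, y, z axes.
In Python, from station import get_state, capture, job_done, nose_length gives the robot as it stands.
- The arm moves only by the shell command python3 -m crank 'ROWS' [OPENING]. ROWS is JSON, one flat list of numbers, 6 for each row, row after row: the shift along the tool's x, y, z in m, then the turn, a rotation vector about the tool's x, y, z in rad. In form: [x, y, z, rx, ry, rz, x, y, z, rx, ry, rz, ...]. A call has 1 to 8 rows; each row shifts and turns the commanded pose from where the row before left it, along the tool's axes as they then stand; what a row does not reach is not made up. A row lasts 1/12 s, in which the tool goes at most 41.7 mm and 7.16 degrees, less where a joint would pass 70% of its speed; a pose out of reach is approached as far as the arm can. A call is refused whole if a number of a shift passes 0.0417 or a number of a turn 0.125, either way. A call with a gripper value outside its range is refused whole. OPENING is the closure, from -1 (fully open) to 1 (shut), set as the call begins (- or left out, the last holds). The fingers move at their own pace and stop on an object; the grip force is fixed at half the most. Time passes only in rows, so rows that do not move let the fingers close. It gives the time, the measured TCP pose, the force, the opening and the grip force at its end, in the units of the state.
- get_state(): the state, without advancing time (a new reading comes with each control period).
- capture(name): name is "scene" or "top" or "wrist"; returns a dict with "image" (400x640x3 uint8, red, green, blue), "z_map" (400x640 float32, m along the optical axis (not along the pixel's ray), 0 where there is no reading), "K" (3x3 intrinsics, pixels), "rvec" (rotation vector, rad) and "tvec" (3), from world to camera coordinates, as OpenCV has them. Camera axes: x right, y down, z forward; pixel columns grow to the right and rows downward; lengths in m; the calibration is good to about 2 mm. A picture is of the moment at which its call begins.
- job_done(): hands the job in; it is judged then, once.
The state is a dict: "t": time; "qpos": joint angles; "joint_vel": joint speeds; "tau": joint torques, N m; "tool_pos": TCP position; "ee_rot": TCP orientation; "contact_force": force on the tool from outside, world axes, zero at the start; "torque": the same for the moment, N m; "opening": finger opening in m; "grip_force": force on a finger pad.
Only numpy, scipy, OpenCV 4.12 (cv2) and the standard library are available. Lean on these libraries where they do the work, as an engineer would, in place of code of your own. Each camera call takes 0.05 s, during which the arm holds its last target. There are 200 camera calls.

## Task

Stand the slimmer amber jar upright in the empty cup of the wooden carousel and let go of it; then push the carousel's upright post round counter-clockwise (seen from above) until the steel pin on its rim has gone fully past the brass spring catch and rests by the steel stop, with the catch sprung back shut behind it. Turn it smoothly and gently: the catch wants about 8 N at the post, and 18 N or more would break it. Leave everything else on the shelf where it is.

Things in the scene. Friction and masses are not known exactly. Their poses are not given: they have to be found in the camera images.
- jar: the slimmer, taller of the two amber glass jars with steel screw lids: round, 50 mm in diameter, 90 mm high, 0.12 to 0.25 kg, standing loose on the shelf; origin at the centre of its underside, z up
- foot: dark wooden foot of the carousel, fixed to the shelf (disc 200 mm across with a plate under the catch); origin on the turning axis at shelf height, z up; its y axis points from the axis to the catch
- turntable: light wooden disc, 250 mm across, top face 32 mm above the shelf, turning almost freely about the foot's vertical axis (drag under 1 N at the post); origin on the axis, 16 mm above the shelf. In its frame the lug is at +x, the cup at +y, the post at -y. It starts 1.0 to 1.9 rad short of home (its x along the foot's y); the way home is counter-clockwise from above
- post (a point): top centre of the turned wooden push post on the disc: upright round rod 16 mm in diameter, 100 mm from the axis, 80 mm tall above the disc (a 28 mm round foot, 4 mm high, at its base); a rigid part of the turntable, 90 degrees clockwise of the lug
- cup (a point): centre of the inner floor of the empty round wooden cup on the disc, 35 mm above the shelf and 80 mm from the axis, across from the post; inner diameter 62 mm, outer 70 mm, its wall 15 mm high above this floor
- lug (a point): middle of the small upright steel pin (6 mm in diameter, 16 mm tall) at the rim of the turntable, 133 mm from the axis; it works the catch: nothing is felt until 23 mm (0.18 rad) before its true home, then it rides up the catch's 12 degree ramp, and 4 mm before home the catch drops shut behind it
- mark (a point): nominal home place of the lug, above a brass line on the foot's plate, 133 mm from the axis. The whole catch with its stop is screwed on in a slot and sits anywhere up to 10 mm to either side of this (along the rim), so the true home differs by that much and has to be felt
- pawl (a joint): brass spring catch at the rim by the mark: how far its wedge is pushed outwards (m), 0 = shut. The lug lifts it 6 mm over 19 mm of rim travel, with 4 to 7 N of resistance at the post (up to 9 with rubbing of the fingers); then it drops shut behind the lug and holds it at the solid steel stop, where the force climbs quickly. Let go sooner, and the ramp pushes the turntable back
- wide_jar: the wider, lower amber jar with a screw lid, 72 mm in diameter, 70 mm high; leave it; origin under its centre
- grater: stainless steel box grater with a black handle, about 80 x 100 mm, 200 mm tall; leave it; origin under its centre
- saucer: terracotta saucer, 110 mm across, 20 mm high; leave it; origin under its centre
- scoop: white plastic scoop lying on the shelf, about 160 mm long, 55 mm wide, 35 mm high; leave it; origin underneath, near the middle of its length
- tin: plain aluminium can, 74 mm in diameter, 100 mm high; leave it; origin under its centre
- mug: white ceramic mug, 80 mm in diameter, 90 mm high; leave it; origin under its centre
- chest_drawer0_handle (a point): turned wooden knob of the half-open drawer of the small wooden chest (200 x 180 x 130 mm); leave it; grip point of the knob
Things that resemble listed ones, but are neither listed nor needed, are in the scene too. What is shaped like the jar but purple or turquoise is not meant.

How it is judged:
By the outcome, as a careful person would: the job done as asked, in the order asked, and still so for the second after the job is handed in, with the robot touching nothing.
It also fails if it takes over 64 s, if anything falls off the work surface, if the arm or the gripper's body presses on something with over 40 N, if the wrist force passes 120 N, or if a joint passes its speed limit or range.

## Working session

There is one attempt and no reset: what is moved stays moved. The work goes in short steps, Python scripts to look and compute and a shell command to move; the robot and the scene stay as the last step left them, time stands still between calls to the robot, and variables do not carry over. Pictures are saved under pics/ and viewed, at most 10 in all, crops included, and the job is handed in when it is done.

```bash
mkdir -p pics; ls
cat > h.py <<'E'
import numpy as np,cv2
from station import *
def cap(n,f=None):
    c=capture(n)
    if f: cv2.imwrite('pics/'+f,cv2.cvtColor(c['image'],cv2.COLOR_RGB2BGR))
    return c
def world(c):
    K=c['K'];z=c['z_map'];v,u=np.mgrid[:z.shape[0],:z.shape[1]]
    p=np.stack([(u-K[0,2])/K[0,0]*z,(v-K[1,2])/K[1,1]*z,z],-1)
    R=cv2.Rodrigues(np.array(c['rvec'],float))[0]
    w=(p-np.ravel(c['tvec']))@R
    w[z==0]=np.nan
    return w
E
python3 - <<'E'
from h import *
a=cap('scene','s1.png');b=cap('top','t1.png')
np.savez('c1.npz',s=world(a),t=world(b),ti=b['image'],si=a['image'])
s=get_state();print(s);print(nose_length() if callable(nose_length) else nose_length)
E
```

```text
pics
{'t': 0.1, 'qpos': array([-1.21181234,  0.62925168,  0.03846575,  1.51825336, -0.02698663,
        0.99630132, -0.01997418]), 'joint_vel': array([ 8.24403087e-04, -2.35247590e-03, -2.49856916e-04, -1.77892057e-03,
       -3.82606914e-05,  1.65868286e-03, -6.65797783e-04]), 'tau': array([ 1.90318489e-03, -5.64527285e+01,  1.22990280e+00, -1.93972296e+01,
        1.12494754e-02,  5.37853281e-03,  6.80765311e-08]), 'tool_pos': array([0.26765419, 0.59177038, 0.25248735]), 'ee_rot': array([[-9.11134568e-01,  4.12108433e-01, -6.61801369e-04],
       [ 4.12108962e-01,  9.11133233e-01, -1.56064221e-03],
       [-4.01645941e-05, -1.69468934e-03, -9.99998563e-01]]), 'contact_force': array([ 0.75718022,  0.14435692, -0.17579306]), 'torque': array([ 0.04853012,  0.0076575 , -0.03877906]), 'grip_force': 0.0, 'opening': 0.08533048693750897}
0.022
```

View pics/s1.png

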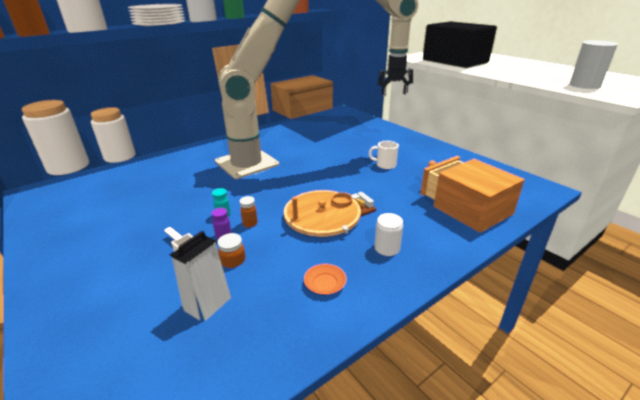

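View pics/t1.png

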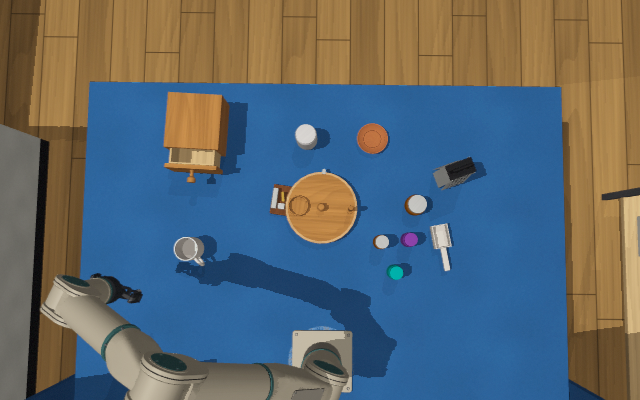

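The scene view shows amber jars at (248,212), slim, and (230,250), wide. Look-alikes are purple (221,222) and turquoise (220,200). In the top view the slim jar's lid is at (381,241) and the wide jar's at (417,204). The carousel is at (321,207) with its cup at (300,206), post at about (350,208), lug at (324,171) and catch at (279,199). The slim amber jar fits the description; I'll confirm it in a crop and measure.

Run:
```python
from h import *
d=np.load('c1.npz');W=d['t'];S=d['s']
im=d['si'][175:265,160:400];im2=d['ti'][160:285,260:440]
a=cv2.resize(im,(720,270),interpolation=cv2.INTER_CUBIC);b=cv2.resize(im2,(432,300),interpolation=cv2.INTER_CUBIC)
o=np.zeros((580,720,3),np.uint8);o[:270]=a;o[275:575,:432]=b
cv2.imwrite('pics/c1.png',o[...,::-1])
def blob(W,u,v,r,zl,zh):
    p=W[v-r:v+r+1,u-r:u+r+1].reshape(-1,3);p=p[(p[:,2]>zl)&(p[:,2]<zh)]
    return p
def circ(p):
    (c,r)=cv2.minEnclosingCircle(p[:,:2].astype(np.float32));return np.round(c,4),round(r,4),len(p),np.round(np.median(p[:,2]),4)
print('jar',circ(blob(W,381,241,12,.08,.1)))
print('wide',circ(blob(W,417,204,16,.06,.08)))
p=blob(W,321,207,45,.026,.04);print('disc',circ(p))
q=blob(W,350,208,12,.095,.13);print('post',circ(q))
q=blob(W,300,206,14,.043,.056);print('cup',circ(q))
q=blob(W,324,170,6,.01,.06);print('lug',np.round(q,3)[:40])
q=blob(W,279,199,16,.005,.06);print('catch',circ(q))
for n,u,v in(('purple',410,240),('turq',396,272),('tin',306,137),('sauc',372,138)):print(n,circ(blob(W,u,v,16,.015,.12)))
q=blob(S,293,210,12,.09,.13);print('postS',circ(q) if len(q) else 0)
```

```text
jar (array([ 0.4105, -0.1986]), 0.0224, 140, np.float64(0.0896))
wide (array([ 0.5395, -0.32  ]), 0.0319, 267, np.float64(0.0694))
disc (array([0.5369, 0.0283]), 0.1473, 3472, np.float64(0.0324))
post (array([ 0.5216, -0.0929]), 0.0077, 18, np.float64(0.1106))
cup (array([0.5271, 0.075 ]), 0.0473, 76, np.float64(0.0485))
lug [[ 0.66   0.002  0.036]
 [ 0.661 -0.002  0.029]
 [ 0.659 -0.005  0.041]
 [ 0.656  0.005  0.036]
 [ 0.657  0.002  0.027]
 [ 0.657 -0.002  0.03 ]
 [ 0.656 -0.005  0.036]
 [ 0.653  0.005  0.032]
 [ 0.653  0.002  0.034]
 [ 0.651 -0.002  0.045]
 [ 0.654 -0.005  0.029]
 [ 0.649  0.019  0.033]
 [ 0.651  0.016  0.024]
 [ 0.651  0.012  0.023]
 [ 0.65   0.009  0.032]
 [ 0.65   0.005  0.031]
 [ 0.649  0.002  0.034]
 [ 0.649 -0.002  0.034]
 [ 0.649 -0.005  0.039]
 [ 0.65  -0.009  0.028]
 [ 0.65  -0.012  0.029]
 [ 0.653 -0.016  0.01 ]
 [ 0.647  0.019  0.027]
 [ 0.646  0.016  0.028]
 [ 0.646  0.012  0.034]
 [ 0.646  0.009  0.03 ]
 [ 0.645  0.005  0.041]
 [ 0.645  0.001  0.042]
 [ 0.645 -0.002  0.038]
 [ 0.646 -0.005  0.033]
 [ 0.646 -0.009  0.031]
 [ 0.646 -0.012  0.034]
 [ 0.647 -0.016  0.028]
 [ 0.646 -0.019  0.031]
 [ 0.647 -0.023  0.027]
 [ 0.641  0.019  0.041]
 [ 0.642  0.015  0.037]
 [ 0.641  0.012  0.042]
 [ 0.642  0.008  0.036]
 [ 0.644  0.005  0.021]]
catch (array([0.5562, 0.1542]), 0.0813, 752, np.float64(0.0274))
purple (array([ 0.4193, -0.2926]), 0.0247, 202, np.float64(0.0878))
turq (array([ 0.3083, -0.2452]), 0.0247, 197, np.float64(0.0882))
tin (array([0.7694, 0.0612]), 0.0374, 439, np.float64(0.0974))
sauc (array([ 0.7735, -0.1694]), 0.0552, 209, np.float64(0.0195))
postS (array([ 0.5209, -0.0945]), 0.0083, 36, np.float64(0.1044))
```

View pics/c1.png

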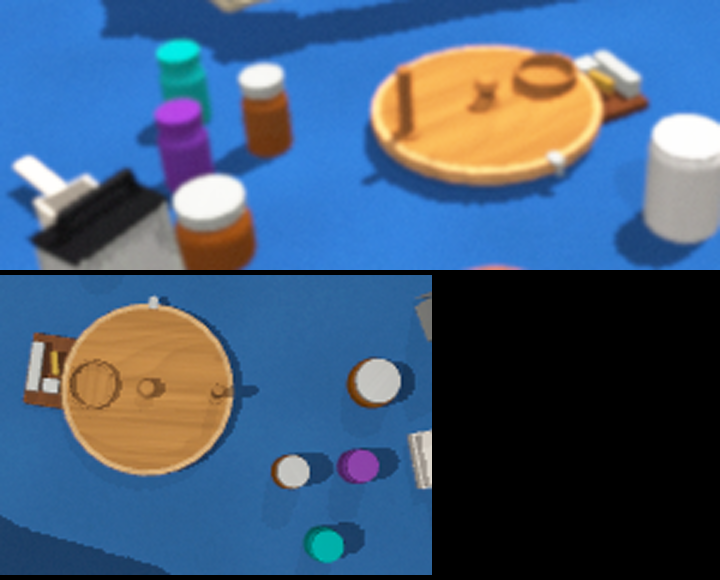

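Confirmed: the slim amber jar with the steel lid at scene (248,212), top (381,241) is the one meant. It stands at (0.4105, -0.199) and is narrower than the wide amber jar; purple and turquoise are excluded. Next I swing round, keeping tool y radial.

```bash
R='-0.04,-0.004,0,0,0,0.066'
python3 -m crank '[-0.04,-0.004,0,0,0,0.066,-0.04,-0.004,0,0,0,0.066,-0.04,-0.004,0,0,0,0.066,-0.04,-0.004,0,0,0,0.066,-0.04,-0.004,0,0,0,0.066,-0.04,-0.004,0,0,0,0.066,-0.04,-0.004,0,0,0,0.066,-0.04,-0.004,0,0,0,0.066]' -1
python3 -m crank '[-0.04,-0.004,0,0,0,0.066,-0.04,-0.004,0,0,0,0.066,-0.04,-0.004,0,0,0,0.066,-0.04,-0.004,0,0,0,0.066,-0.04,-0.004,0,0,0,0.066,-0.04,-0.004,0,0,0,0.066,-0.04,-0.004,0,0,0,0.066,-0.04,-0.004,0,0,0,0.066]'
```

```text
t: 0.77
tool_pos: [0.5005, 0.3727, 0.2528]
ee_rot: [[-0.577, 0.817, -0.0], [0.817, 0.577, -0.0], [-0.0, -0.0, -1.0]]
contact_force: [1.1, -0.4, -0.3]
opening: 0.0854
grip_force: 0.0
t: 1.43
tool_pos: [0.5896, 0.0674, 0.2529]
ee_rot: [[-0.087, 0.996, -0.0], [0.996, 0.087, -0.0], [-0.0, -0.0, -1.0]]
contact_force: [0.2, -0.2, 0.0]
opening: 0.0856
grip_force: 0.0
```

```bash
python3 -m crank '[0,0,0,0,0,0,0,0,0,0,0,0,0,0,0,0,0,0]' | head -2
python3 - <<'E'
from h import *
a=cap('wrist','w1.png');W=world(a);np.savez('w1.npz',W=W,im=a['image'])
from scipy.optimize import least_squares
z=W[...,2]
def reg(zl,zh,c,r):
    m=(z>zl)&(z<zh)&(np.hypot(W[...,0]-c[0],W[...,1]-c[1])<r);return W[m],np.argwhere(m)
for n,zl,zh,c,r in(('post',.1,.13,(.521,-.093),.04),('cup',.042,.056,(.534,.085),.06),('lug',.036,.06,(.66,0),.03)):
    p,ij=reg(zl,zh,c,r)
    if len(p): print(n,len(p),np.round(np.median(p,0),4),cv2.minEnclosingCircle(p[:,:2].astype(np.float32)),ij.mean(0))
E
```

```text
t: 1.68
tool_pos: [0.5891, 0.0699, 0.253]
post 333 [ 0.5216 -0.0867  0.1103] ((0.5206435918807983, -0.09002067148685455), 0.008388100191950798) [353.25225225 225.76276276]
cup 1208 [0.5291 0.0888 0.0492] ((0.531502366065979, 0.08897631615400314), 0.03520584478974342) [146.87748344 253.97516556]
lug 9 [0.6451 0.0042 0.0361] ((0.6508389711380005, 0.001993069425225258), 0.008612880483269691) [239.22222222 369.11111111]
```

View pics/w1.png

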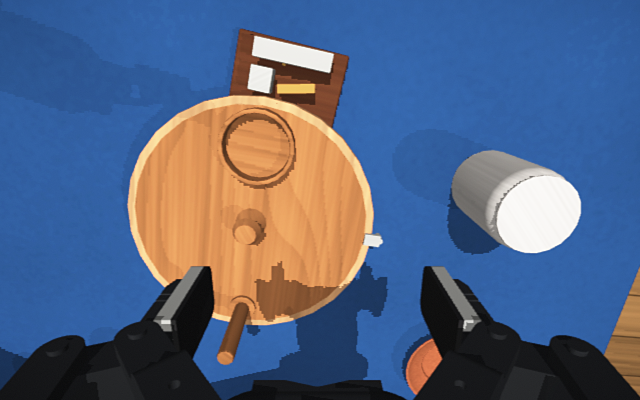

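The view shows the cup at (254,147), post top at (226,353) and lug at (373,240). The catch sits at the top, with the stop at (260,78), brass at (295,89) and rail at (293,53). The axis is about (0.527, 0.009). Now to the jar.

```bash
cat >> h.py <<'E'
from scipy.spatial.transform import Rotation as Ro
def plan(pos,yaw,n):
    "even rows (shift, turn) from the present pose to TCP pos, tool down, tool y at yaw; world straight"
    s=get_state();p0=np.array(s['tool_pos']);R0=np.array(s['ee_rot'])
    c,sn=np.cos(yaw),np.sin(yaw);R1=np.array([[-sn,c,0],[c,sn,0],[0,0,-1.]])
    rv=Ro.from_matrix(R0.T@R1).as_rotvec()/n
    d=(np.array(pos)-p0)/n
    for i in range(n):
        print(np.round(np.r_[(R0@Ro.from_rotvec(rv*i).as_matrix()).T@d,rv],4).tolist())
E
python3 -c "
from h import *
plan([.4105,-.1986,.2],-.45,10)"
```

```text
[-0.0252, -0.0203, 0.0053, -0.0001, -0.0001, 0.0542]
[-0.0263, -0.0189, 0.0053, -0.0001, -0.0001, 0.0542]
[-0.0272, -0.0174, 0.0053, -0.0001, -0.0001, 0.0542]
[-0.0281, -0.0159, 0.0053, -0.0001, -0.0001, 0.0542]
[-0.029, -0.0144, 0.0053, -0.0001, -0.0001, 0.0542]
[-0.0297, -0.0128, 0.0053, -0.0001, -0.0001, 0.0542]
[-0.0304, -0.0111, 0.0053, -0.0001, -0.0001, 0.0542]
[-0.0309, -0.0095, 0.0053, -0.0001, -0.0001, 0.0542]
[-0.0314, -0.0078, 0.0053, -0.0001, -0.0001, 0.0542]
[-0.0318, -0.0061, 0.0053, -0.0001, -0.0001, 0.0542]
```

```bash
python3 -m crank '[-0.025,-0.02,0.005,0,0,0.054,-0.026,-0.019,0.005,0,0,0.054,-0.027,-0.017,0.005,0,0,0.054,-0.028,-0.016,0.005,0,0,0.054,-0.029,-0.014,0.005,0,0,0.054,-0.03,-0.013,0.005,0,0,0.054]' >/dev/null
python3 -m crank '[-0.03,-0.011,0.005,0,0,0.054,-0.031,-0.009,0.005,0,0,0.054,-0.031,-0.008,0.005,0,0,0.054,-0.032,-0.006,0.005,0,0,0.054,0,0,0,0,0,0,0,0,0,0,0,0]'
python3 - <<'E'
from h import *
a=cap('wrist','w2.png');W=world(a);z=W[...,2]
m=(z>.08)&(z<.1)&(np.hypot(W[...,0]-.4105,W[...,1]+.1986)<.04)
p=W[m];print(len(p),np.median(p,0),cv2.minEnclosingCircle(p[:,:2].astype(np.float32)),np.argwhere(m).mean(0))
(c,r)=cv2.minEnclosingCircle(p[:,:2].astype(np.float32))
plan([c[0],c[1],.063],-.45,7)
E
```

```text
t: 2.73
tool_pos: [0.4113, -0.1993, 0.2031]
ee_rot: [[0.436, 0.9, -0.0], [0.9, -0.436, 0.0], [0.0, -0.001, -1.0]]
contact_force: [1.1, 1.5, 0.4]
opening: 0.0855
grip_force: 0.0
3256 [ 0.41080102 -0.1947644   0.08947586] ((0.41012683510780334, -0.19632677733898163), 0.022459885105490685) [199.46529484 313.60749386]
[0.0001, -0.0004, 0.02, -0.0, -0.0001, 0.0003]
[0.0001, -0.0004, 0.02, -0.0, -0.0001, 0.0003]
[0.0001, -0.0004, 0.02, -0.0, -0.0001, 0.0003]
[0.0001, -0.0004, 0.02, -0.0, -0.0001, 0.0003]
[0.0001, -0.0004, 0.02, -0.0, -0.0001, 0.0003]
[0.0001, -0.0004, 0.02, -0.0, -0.0001, 0.0003]
[0.0001, -0.0004, 0.02, -0.0, -0.0001, 0.0003]
```

View pics/w2.png

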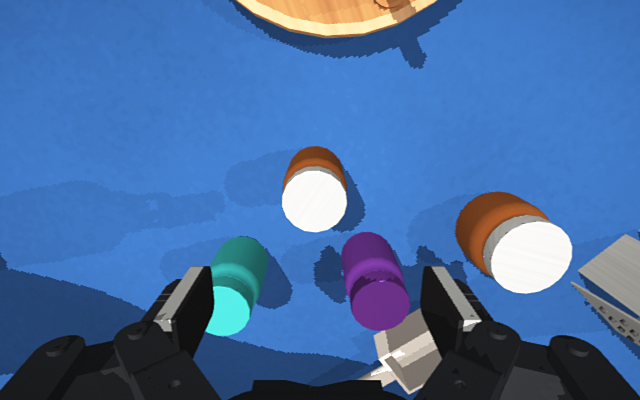

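Lid at (314,199), clear of the turquoise (228,300) and purple (375,290) jars on both sides. Descending and gripping.

```bash
python3 -m crank '[0.0005,-0.001,0.02,0,0,0,0.0005,-0.001,0.02,0,0,0,0,0,0.02,0,0,0,0,0,0.02,0,0,0,0,0,0.02,0,0,0,0,0,0.02,0,0,0,0,0,0.02,0,0,0,0,0,0,0,0,0]' 
python3 -m crank '[0,0,0,0,0,0,0,0,0,0,0,0,0,0,0,0,0,0,0,0,0,0,0,0,0,0,0,0,0,0,0,0,0,0,0,0,0,0,0,0,0,0,0,0,0,0,0,0]' 1
```

```text
t: 3.45
tool_pos: [0.4104, -0.1944, 0.0606]
ee_rot: [[0.431, 0.902, -0.003], [0.902, -0.431, 0.004], [0.002, -0.005, -1.0]]
contact_force: [-0.8, 0.9, 0.1]
opening: 0.0854
grip_force: 0.0
t: 4.12
tool_pos: [0.4112, -0.1972, 0.0648]
ee_rot: [[0.434, 0.901, 0.002], [0.901, -0.434, -0.0], [0.001, 0.002, -1.0]]
contact_force: [0.0, 0.7, 6.4]
opening: 0.0475
grip_force: 61.4
```

```bash
python3 -m crank '[0,0,-0.01,0,0,0,0,0,-0.02,0,0,0,0,0,-0.025,0,0,0,0,0,-0.025,0,0,0,0,0,-0.025,0,0,0,0,0,0,0,0,0,0,0,0,0,0,0]'
python3 - <<'E'
from h import *
a=cap('wrist','w3.png');W=world(a);z=W[...,2]
s=get_state();t=s['tool_pos']
m=(z>t[2]+.015)&(z<t[2]+.04)&(np.hypot(W[...,0]-t[0],W[...,1]-t[1])<.026)
p=W[m];print(len(p),np.median(p,0)-t,cv2.minEnclosingCircle(p[:,:2].astype(np.float32)),t)
plan([.5315,.089,.17],.16,11)
E
```

```text
t: 4.7
tool_pos: [0.4114, -0.1974, 0.1699]
ee_rot: [[0.434, 0.901, 0.004], [0.901, -0.434, -0.001], [0.001, 0.004, -1.0]]
contact_force: [0.6, 0.7, -2.0]
opening: 0.0475
grip_force: 62.7
14079 [0.00312956 0.00495507 0.02571987] ((0.4105493724346161, -0.19700314104557037), 0.02607637830078602) [ 0.41054741 -0.19691612  0.16880083]
[0.0282, -0.0014, -0.0001, 0.0001, -0.0, -0.0554]
[0.0282, 0.0002, -0.0001, 0.0001, -0.0, -0.0554]
[0.0282, 0.0017, -0.0001, 0.0001, -0.0, -0.0554]
[0.028, 0.0033, -0.0001, 0.0001, -0.0, -0.0554]
[0.0278, 0.0048, -0.0001, 0.0001, -0.0, -0.0554]
[0.0275, 0.0064, -0.0001, 0.0001, -0.0, -0.0554]
[0.0271, 0.0079, -0.0001, 0.0001, -0.0, -0.0554]
[0.0266, 0.0094, -0.0001, 0.0001, -0.0, -0.0554]
[0.0261, 0.0108, -0.0001, 0.0001, -0.0, -0.0554]
[0.0254, 0.0123, -0.0001, 0.0001, -0.0, -0.0554]
[0.0247, 0.0137, -0.0001, 0.0001, -0.0, -0.0554]
```

View pics/w3.png

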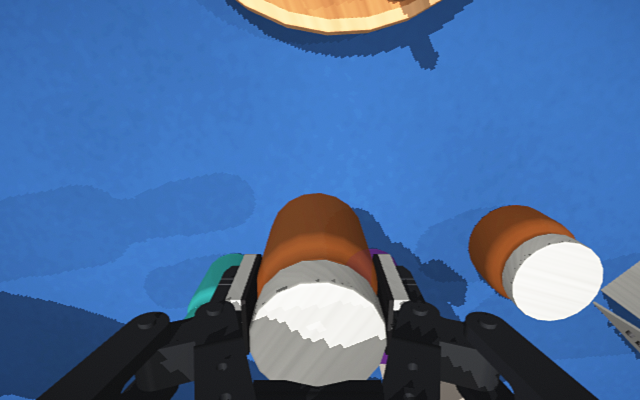

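The jar is held upright between the pads, lid at (318,325). Checking its tilt and offset, and planning a higher path over the post.

```bash
python3 -m crank '[0.014,-0.001,-0.015,0,0,-0.028,0.014,-0.001,-0.015,0,0,-0.028,0.028,0,-0.01,0,0,-0.055,0.028,0.002,0,0,0,-0.055,0.028,0.003,0,0,0,-0.055,0.028,0.005,0,0,0,-0.055,0.0275,0.006,0,0,0,-0.055]' >/dev/null
python3 -m crank '[0.027,0.008,0,0,0,-0.055,0.0265,0.0095,0,0,0,-0.055,0.026,0.011,0,0,0,-0.055,0.0255,0.012,0,0,0,-0.055,0.0125,0.007,0,0,0,-0.055,0,0,0,0,0,0,0,0,0,0,0,0]'
python3 - <<'E'
from h import *
a=cap('wrist');W=world(a);z=W[...,2]
s=get_state();t=s['tool_pos'];R=s['ee_rot']
L=(W-t)@R   # tool coords
m=(L[...,2]<-.02)&(L[...,2]>-.036)&(np.abs(L[...,1])<.03)&(np.abs(L[...,0])<.04)
# largest blob
n,lab,st,_=cv2.connectedComponentsWithStats(m.astype(np.uint8));k=1+st[1:,4].argmax();p=L[lab==k]
print(len(p),p.min(0),p.max(0),np.median(p,0))
print('plane',np.linalg.lstsq(np.c_[p[:,:2],np.ones(len(p))],p[:,2],rcond=None)[0],cv2.minEnclosingCircle(p[:,:2].astype(np.float32)))
# cup & disc again
m=(z>.043)&(z<.056)&(np.hypot(W[...,0]-.5315,W[...,1]-.089)<.05);p=W[m]
if len(p):print('cup',len(p),cv2.minEnclosingCircle(p[:,:2].astype(np.float32)))
plan([.5315,.089,.2],.16,3)
cv2.imwrite('pics/w4.png',a['image'][...,::-1])
E
```

```text
t: 5.92
tool_pos: [0.5241, 0.0753, 0.2071]
ee_rot: [[-0.156, 0.988, -0.003], [0.988, 0.156, -0.001], [-0.0, -0.003, -1.0]]
contact_force: [-0.9, -0.5, -1.1]
opening: 0.0476
grip_force: 62.6
12251 [-0.01625822 -0.02162082 -0.02673719] [ 0.02391725  0.02314011 -0.02000392] [ 0.00533787  0.00061344 -0.02443345]
plane [ 0.02179847  0.00597683 -0.02442804] ((0.0016998936189338565, 0.0006290200399234891), 0.022659391164779663)
cup 1156 ((0.5314112901687622, 0.08911420404911041), 0.035001490265131)
[0.0045, 0.0033, 0.0025, -0.0009, 0.0003, -0.0018]
[0.0045, 0.0033, 0.0025, -0.0009, 0.0003, -0.0018]
[0.0045, 0.0033, 0.0025, -0.0009, 0.0003, -0.0018]
```

View pics/w4.png

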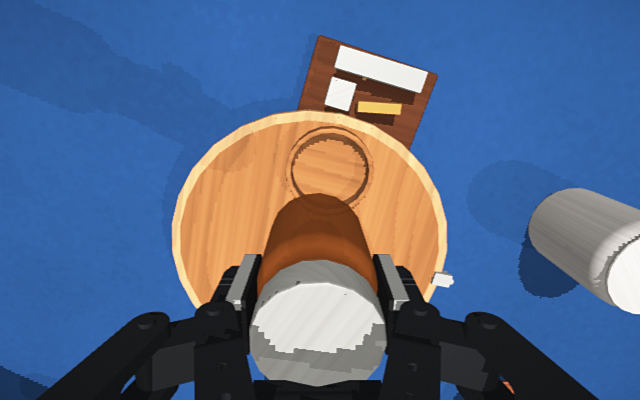

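The cup at (330,170) is clear and the jar hangs straight with about 1.5 mm offset along tool x. Aligning, then lowering.

```bash
python3 -m crank '[0.004,0.003,0.005,0,0,-0.002,0.004,0.003,0.005,0,0,-0.002,0.004,0.003,0.01,0,0,-0.002,0,0,0.02,0,0,0,0,0,0.01,0,0,0,0,0,0,0,0,0,0,0,0,0,0,0]' 
python3 -c "
from h import *
plan([.531,.0875,.102],.16,6)"
```

```text
t: 6.55
tool_pos: [0.5313, 0.0883, 0.1575]
ee_rot: [[-0.161, 0.987, -0.002], [0.987, 0.161, -0.001], [-0.0, -0.002, -1.0]]
contact_force: [0.5, -0.3, -0.5]
opening: 0.0474
grip_force: 62.6
[-0.0001, -0.0001, 0.0092, -0.0004, 0.0, 0.0002]
[-0.0001, -0.0001, 0.0092, -0.0004, 0.0, 0.0002]
[-0.0001, -0.0001, 0.0092, -0.0004, 0.0, 0.0002]
[-0.0001, -0.0001, 0.0092, -0.0004, 0.0, 0.0002]
[-0.0001, -0.0001, 0.0092, -0.0004, 0.0, 0.0002]
[-0.0001, -0.0001, 0.0092, -0.0004, 0.0, 0.0002]
```

```bash
python3 -m crank '[-0.001,0,0.01,0,0,0,0,0,0.01,0,0,0,0,0,0.01,0,0,0,0,0,0.01,0,0,0,0,0,0.008,0,0,0,0,0,0.004,0,0,0,0,0,0,0,0,0,0,0,0,0,0,0]' 
python3 -m crank '[0,0,0.002,0,0,0,0,0,0.001,0,0,0,0,0,0.001,0,0,0,0,0,0,0,0,0]'
```

```text
t: 7.22
tool_pos: [0.532, 0.0876, 0.106]
ee_rot: [[-0.161, 0.987, -0.0], [0.987, 0.161, -0.0], [-0.0, -0.0, -1.0]]
contact_force: [-0.4, 1.2, -1.6]
opening: 0.0478
grip_force: 62.6
t: 7.55
tool_pos: [0.5321, 0.0877, 0.1024]
ee_rot: [[-0.161, 0.987, 0.0], [0.987, 0.161, 0.0], [0.0, 0.0, -1.0]]
contact_force: [0.3, 0.9, -1.7]
opening: 0.0477
grip_force: 62.6
```

```bash
python3 -m crank '[0,0,0.001,0,0,0,0,0,0,0,0,0]'
python3 -m crank '[0,0,0.001,0,0,0,0,0,0,0,0,0]'
```

```text
t: 7.72
tool_pos: [0.5321, 0.0877, 0.1013]
ee_rot: [[-0.161, 0.987, 0.0], [0.987, 0.161, 0.0], [0.0, 0.0, -1.0]]
contact_force: [0.1, -0.3, -0.8]
opening: 0.0475
grip_force: 62.6
t: 7.88
tool_pos: [0.532, 0.0877, 0.1002]
ee_rot: [[-0.161, 0.987, -0.0], [0.987, 0.161, 0.0], [0.0, -0.0, -1.0]]
contact_force: [0.0, -0.7, -1.4]
opening: 0.0477
grip_force: 62.6
```

```bash
python3 -m crank '[0,0,0.001,0,0,0,0,0,0,0,0,0]'|grep -E 'pos|force'
python3 -m crank '[0,0,0.001,0,0,0,0,0,0,0,0,0]'|grep -E 'pos|force'
```

```text
tool_pos: [0.5327, 0.0875, 0.0998]
contact_force: [0.4, 0.1, 1.7]
grip_force: 63.0
tool_pos: [0.5336, 0.0874, 0.0997]
contact_force: [-1.1, -1.6, 9.8]
grip_force: 63.7
```

Touchdown felt. Releasing and rising.

```bash
python3 -m crank '[0,0,-0.001,0,0,0,0,0,0,0,0,0]'|grep -E 'pos|force'
python3 -m crank '[0,0,0,0,0,0,0,0,0,0,0,0,0,0,0,0,0,0,0,0,0,0,0,0,0,0,0,0,0,0,0,0,0,0,0,0,0,0,0,0,0,0]' -1
python3 -m crank '[0,0,-0.01,0,0,0,0,0,-0.015,0,0,0,0,0,-0.025,0,0,0,0,0,-0.025,0,0,0,0,0,-0.025,0,0,0,0,0,-0.02,0,0,0,0,0,0,0,0,0,0,0,0,0,0,0]'|grep -E 'pos|force'
python3 - <<'E'
from h import *
a=cap('wrist','w5.png');W=world(a);z=W[...,2]
def f(n,zl,zh,c,r):
    m=(z>zl)&(z<zh)&(np.hypot(W[...,0]-c[0],W[...,1]-c[1])<r);p=W[m]
    if len(p):print(n,len(p),np.median(p,0),cv2.minEnclosingCircle(p[:,:2].astype(np.float32)))
f('lid',.115,.135,(.5315,.089),.05);f('rim',.043,.054,(.5315,.089),.05);f('post',.1,.13,(.521,-.09),.04)
E
```

```text
tool_pos: [0.5325, 0.0876, 0.0998]
contact_force: [0.4, -0.7, 5.3]
grip_force: 63.4
t: 8.97
tool_pos: [0.532, 0.0877, 0.0992]
ee_rot: [[-0.161, 0.987, -0.0], [0.987, 0.161, -0.0], [0.0, -0.0, -1.0]]
contact_force: [-0.5, -0.5, -0.6]
opening: 0.0856
grip_force: 0.0
tool_pos: [0.5328, 0.0878, 0.221]
contact_force: [0.2, 0.4, -1.0]
grip_force: 0.0
lid 3702 [0.53169929 0.08955529 0.1244843 ] ((0.5319919586181641, 0.08792773634195328), 0.02245163917541504)
rim 964 [0.52951001 0.10856492 0.04927789] ((0.5327414274215698, 0.08889267593622208), 0.034996889531612396)
```

View pics/w5.png

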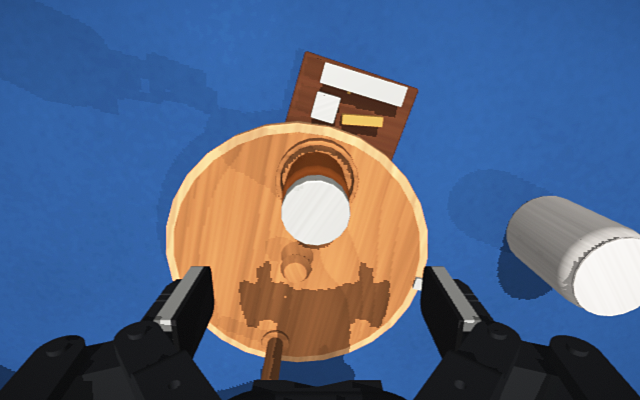

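The jar stands upright in the cup, lid at (315,210) with its top at 0.1245 m. Next I move over the post with the gripper partly closed, to cage the post between the fingers.

Run:
```python
from h import *
d=np.load('w1.npz');W=d['W'];im=d['im'].astype(int)
ax=np.array([.5267,.0094])
r=np.hypot(W[...,0]-ax[0],W[...,1]-ax[1]);a=np.degrees(np.arctan2(W[...,1]-ax[1],W[...,0]-ax[0]))
m=(r>.128)&(r<.2)&(W[...,2]>.004)&(a>50)&(a<110)
print('plate ang',np.percentile(a[m],[1,50,99]),'r',r[m].max(), 'z', np.percentile(W[...,2][m],[5,50,95]))
R,G,B=im[...,0],im[...,1],im[...,2]
for n,u,v in(('brass',295,89),('block',260,78),('rail',293,53)):print(n,W[v,u],a[v,u],r[v,u])
plan([.521,-.091,.18],-.06,6)
```

```text
plate ang [ 58.02856253  79.0950066  100.16088453] r 0.18540058424718422 z [0.01041686 0.01231091 0.03443406]
brass [0.56274211 0.14254098 0.03392104] 74.85270888416468 0.13793314817410715
block [0.53094534 0.14908548 0.03421363] 88.25919303681358 0.13974997278403709
rail [0.558821   0.17247249 0.03388559] 78.856888188101 0.1662058873715215
[-0.0291, -0.0066, 0.0066, 0.0001, -0.0001, 0.037]
[-0.0293, -0.0055, 0.0066, 0.0001, -0.0001, 0.037]
[-0.0295, -0.0044, 0.0066, 0.0001, -0.0001, 0.037]
[-0.0297, -0.0033, 0.0066, 0.0001, -0.0001, 0.037]
[-0.0298, -0.0022, 0.0066, 0.0001, -0.0001, 0.037]
[-0.0298, -0.0011, 0.0066, 0.0001, -0.0001, 0.037]
```

```bash
python3 -m crank '[-0.029,-0.0065,0.004,0,0,0.037,-0.029,-0.0055,0.006,0,0,0.037,-0.0295,-0.0045,0.006,0,0,0.037,-0.03,-0.0035,0.006,0,0,0.037,-0.03,-0.002,0.006,0,0,0.037,-0.03,-0.001,0.006,0,0,0.037,0,0,0,0,0,0,0,0,0,0,0,0]' 0.3
python3 - <<'E'
from h import *
a=cap('wrist','w6.png');W=world(a);z=W[...,2];t=get_state()['tool_pos']
m=(z>.095)&(z<.125)&(np.hypot(W[...,0]-.521,W[...,1]+.091)<.02);p=W[m]
if len(p):print('post',len(p),np.median(p,0),cv2.minEnclosingCircle(p[:,:2].astype(np.float32)))
plan([.521,-.091,.078],-.06,6)
E
```

```text
t: 10.35
tool_pos: [0.5199, -0.0935, 0.184]
ee_rot: [[0.064, 0.998, -0.003], [0.998, -0.064, -0.001], [-0.001, -0.003, -1.0]]
contact_force: [-0.5, 0.4, -0.4]
opening: 0.0298
grip_force: 0.0
post 711 [ 0.51920479 -0.08769796  0.11075785] ((0.5189254283905029, -0.09024284034967422), 0.008030629716813564)
[0.0001, 0.0001, 0.0177, -0.0004, -0.0001, -0.0002]
[0.0001, 0.0001, 0.0177, -0.0004, -0.0001, -0.0002]
[0.0001, 0.0001, 0.0177, -0.0004, -0.0001, -0.0002]
[0.0001, 0.0001, 0.0177, -0.0004, -0.0001, -0.0002]
[0.0001, 0.0001, 0.0177, -0.0004, -0.0001, -0.0002]
[0.0001, 0.0001, 0.0177, -0.0004, -0.0001, -0.0002]
```

View pics/w6.png

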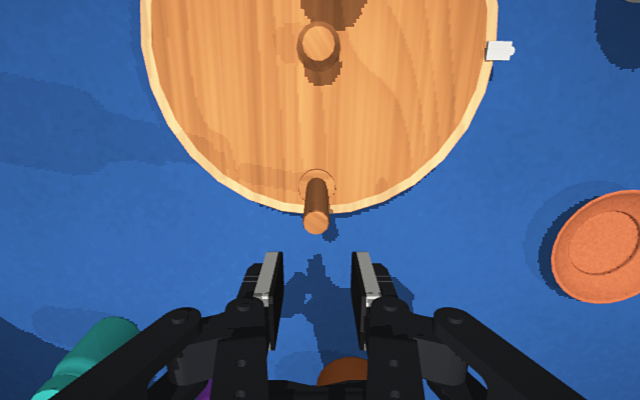

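The post top at (316,222) lines up between the fingers at (270,300) and (365,300). Descending around it.

```bash
python3 -m crank '[0.001,0,0.017,0,0,0,0.001,0,0.018,0,0,0,0,0,0.018,0,0,0,0,0,0.018,0,0,0,0,0,0.018,0,0,0,0,0,0.016,0,0,0,0,0,0,0,0,0,0,0,0,0,0,0]'
python3 - <<'E'
# arc rows: per row angle da, tool centred at r=.1 : shift in tool axes (y tangent fwd, inward = +x tool)
import numpy as np
for da in(.06,.1):print(da,.1*np.sin(da),.1*(1-np.cos(da)))
E
```

```text
t: 11.07
tool_pos: [0.5209, -0.0878, 0.0796]
ee_rot: [[0.058, 0.998, -0.002], [0.998, -0.058, 0.001], [0.001, -0.002, -1.0]]
contact_force: [-0.6, -0.0, 0.5]
opening: 0.0298
grip_force: 0.0
0.06 0.00599640064794446 0.00017994600647958103
0.1 0.009983341664682815 0.0004995834721974179
```

```bash
python3 -m crank '[-0.001,0.002,0,0,0,0,0,0.002,0,0,0,0,0,0.002,0,0,0,0,0,0.001,0,0,0,0,0,0.001,0,0,0,0,0,0.001,0,0,0,-0.01,0.0002,0.002,0,0,0,-0.02,0.0003,0.003,0,0,0,-0.03]' 
python3 -m crank '[0.0004,0.004,0,0,0,-0.04,0.0004,0.004,0,0,0,-0.04,0.0004,0.004,0,0,0,-0.04,0.0004,0.004,0,0,0,-0.04,0.0004,0.004,0,0,0,-0.04,0.0004,0.004,0,0,0,-0.04,0.0004,0.004,0,0,0,-0.04,0.0004,0.004,0,0,0,-0.04]'
cat >> h.py <<'E'
def where():
    s=get_state();R=np.array(s['ee_rot']);t=np.array(s['tool_pos']);c=np.array([.5267,.0094,t[2]])
    pad=t-R[:,1]*(s['opening']/2-.008)  # post centre if touching the pushing pad
    v=pad-c;print('r',np.round(np.hypot(v[0],v[1]),4),'post ang',np.round(np.degrees(np.arctan2(v[1],v[0])),1),'lug ang',np.round(90+np.degrees(np.arctan2(v[1],v[0])),1),'yaw',np.round(np.degrees(np.arctan2(R[1,1],R[0,1])),1),'axis in tool',np.round((c-t)@R,4),'F tool',np.round(R.T@s['contact_force'],1),'t',s['t'],'z',t[2].round(4))
E
python3 -c "
from h import *
where()"
```

```text
t: 11.73
tool_pos: [0.5353, -0.0906, 0.0803]
ee_rot: [[-0.002, 1.0, -0.001], [1.0, 0.002, 0.0], [0.0, -0.001, -1.0]]
contact_force: [-1.4, -0.3, 0.5]
opening: 0.03
grip_force: 0.2
t: 12.4
tool_pos: [0.5669, -0.0829, 0.0802]
ee_rot: [[-0.318, 0.948, -0.0], [0.948, 0.318, 0.0], [0.0, -0.0, -1.0]]
contact_force: [-0.8, 1.0, -0.6]
opening: 0.0299
grip_force: 0.2
r 0.1003 post ang -70.4 lug ang 19.6 yaw 18.6 axis in tool [ 0.1003 -0.0087  0.    ] F tool [ 1.2 -0.4  0.6] t 12.4 z 0.0802
```

```bash
python3 -m crank '[0.0004,0.004,0,0,0,-0.04,0.0004,0.004,0,0,0,-0.04,0.0004,0.004,0,0,0,-0.04,0.0004,0.004,0,0,0,-0.04,0.0004,0.004,0,0,0,-0.04,0.0004,0.004,0,0,0,-0.04,0.0004,0.004,0,0,0,-0.04,0.0004,0.004,0,0,0,-0.04]' | grep contact
python3 -m crank '[0.0004,0.004,0,0,0,-0.04,0.0004,0.004,0,0,0,-0.04,0.0004,0.004,0,0,0,-0.04,0.0004,0.004,0,0,0,-0.04,0.0004,0.004,0,0,0,-0.04,0.0004,0.003,0,0,0,-0.03,0.0003,0.002,0,0,0,-0.02,0.0002,0.002,0,0,0,-0.02]' | grep contact
python3 -c "
from h import *
where()"
```

```text
contact_force: [-1.0, 0.1, -0.1]
contact_force: [-1.1, -0.3, 0.1]
r 0.1005 post ang -36.8 lug ang 53.2 yaw 52.3 axis in tool [ 0.1005 -0.0086 -0.    ] F tool [ 0.7 -0.9 -0.1] t 13.7333 z 0.0803
```

```bash
python3 -m crank '[0.0002,0.002,0,0,0,-0.02,0.0002,0.002,0,0,0,-0.02,0.0002,0.002,0,0,0,-0.02,0.0002,0.002,0,0,0,-0.02,0.0002,0.002,0,0,0,-0.02,0.0002,0.002,0,0,0,-0.02,0.0002,0.002,0,0,0,-0.02,0.0001,0.0015,0,0,0,-0.015]' | grep contact
python3 -c "
from h import *
where()"
python3 -m crank '[0.0001,0.001,0,0,0,-0.01,0.0001,0.001,0,0,0,-0.01,0.0001,0.001,0,0,0,-0.01,0.0001,0.001,0,0,0,-0.01,0.0001,0.001,0,0,0,-0.01]' | grep contact
python3 -c "
from h import *
where()"
```

```text
contact_force: [0.2, -0.9, -0.1]
r 0.1004 post ang -27.9 lug ang 62.1 yaw 61.1 axis in tool [ 0.1004 -0.0087 -0.    ] F tool [-0.6 -0.7  0.1] t 14.4 z 0.0803
contact_force: [-0.3, -0.5, 0.2]
r 0.1003 post ang -25.1 lug ang 64.9 yaw 63.9 axis in tool [ 0.1003 -0.0085  0.    ] F tool [ 0.1 -0.5 -0.2] t 14.8167 z 0.0803
```

```bash
for i in 1; do python3 -m crank '[0.0001,0.001,0,0,0,-0.01,0.0001,0.001,0,0,0,-0.01,0.0001,0.001,0,0,0,-0.01,0.0001,0.001,0,0,0,-0.01]' | grep contact; done
python3 -c "
from h import *
where()"
python3 -m crank '[0.0001,0.001,0,0,0,-0.01,0.0001,0.001,0,0,0,-0.01,0.0001,0.001,0,0,0,-0.01]' | grep contact
python3 -c "
from h import *
where()"
```

```text
contact_force: [-0.8, -0.2, 0.2]
r 0.1003 post ang -22.8 lug ang 67.2 yaw 66.2 axis in tool [ 0.1003 -0.0085  0.    ] F tool [ 0.7 -0.5 -0.2] t 15.15 z 0.0803
contact_force: [-0.2, -0.4, 0.2]
r 0.1003 post ang -21.2 lug ang 68.8 yaw 68.0 axis in tool [ 0.1003 -0.0085  0.    ] F tool [-0.  -0.5 -0.2] t 15.4 z 0.0803
```

```bash
python3 -m crank '[0.0001,0.001,0,0,0,-0.01,0.0001,0.001,0,0,0,-0.01,0.0001,0.001,0,0,0,-0.01,0.0001,0.001,0,0,0,-0.01]' | grep contact
python3 -c "
from h import *
where()"
python3 -m crank '[0.0001,0.001,0,0,0,-0.01,0.0001,0.001,0,0,0,-0.01,0.0001,0.001,0,0,0,-0.01]' | grep contact
python3 -c "
from h import *
where()"
```

```text
contact_force: [-0.1, -1.3, 0.1]
r 0.1002 post ang -18.8 lug ang 71.2 yaw 70.2 axis in tool [ 0.1002 -0.0085  0.    ] F tool [-0.3 -1.3 -0.1] t 15.7333 z 0.0803
contact_force: [0.1, -0.7, 1.2]
r 0.1002 post ang -17.2 lug ang 72.8 yaw 72.0 axis in tool [ 0.1002 -0.0085  0.    ] F tool [-0.3 -0.6 -1.2] t 15.9833 z 0.0803
```

```bash
for k in 1; do
python3 -m crank '[0.0001,0.001,0,0,0,-0.01,0.0001,0.001,0,0,0,-0.01,0.0001,0.001,0,0,0,-0.01]' | grep contact
python3 -c "
from h import *
where()"; done
python3 -m crank '[0.0001,0.001,0,0,0,-0.01,0.0001,0.001,0,0,0,-0.01]' | grep contact
python3 -c "
from h import *
where()"
```

```text
contact_force: [-2.1, -5.9, 1.0]
r 0.1 post ang -16.6 lug ang 73.4 yaw 73.6 axis in tool [ 0.1    -0.0066  0.0001] F tool [ 0.4 -6.2 -1. ] t 16.2333 z 0.0802
contact_force: [-1.6, -5.0, 1.8]
r 0.1 post ang -15.6 lug ang 74.4 yaw 74.7 axis in tool [ 0.1    -0.0064  0.0001] F tool [ 0.3 -5.2 -1.8] t 16.4 z 0.0802
```

```bash
python3 -m crank '[0.0001,0.001,0,0,0,-0.01,0.0001,0.001,0,0,0,-0.01]' | grep contact
python3 -c "
from h import *
where()"
```

```text
contact_force: [-1.6, -4.7, 1.2]
r 0.1 post ang -14.4 lug ang 75.6 yaw 75.9 axis in tool [ 0.1    -0.0063  0.0001] F tool [ 0.4 -5.  -1.2] t 16.5667 z 0.0802
```

On the ramp, at about 5 N. Home is expected near lug angle 83°.

```bash
python3 -m crank '[0.0001,0.001,0,0,0,-0.01,0.0001,0.001,0,0,0,-0.01,0.0001,0.001,0,0,0,-0.01]' | grep contact
python3 -c "
from h import *
where()"
python3 -m crank '[0.0001,0.001,0,0,0,-0.01,0.0001,0.001,0,0,0,-0.01]' | grep contact
python3 -c "
from h import *
where()"
```

```text
contact_force: [-2.5, -5.7, 1.1]
r 0.1 post ang -12.8 lug ang 77.2 yaw 77.6 axis in tool [ 0.1    -0.0062  0.0001] F tool [ 1.2 -6.1 -1. ] t 16.8167 z 0.0802
contact_force: [-1.7, -5.6, 0.8]
r 0.0999 post ang -11.7 lug ang 78.3 yaw 78.7 axis in tool [ 0.0999 -0.0061  0.0001] F tool [ 0.6 -5.8 -0.8] t 16.9833 z 0.0802
```

```bash
python3 -m crank '[0.0001,0.001,0,0,0,-0.01,0.0001,0.001,0,0,0,-0.01]' | grep contact
python3 -c "
from h import *
where()"
python3 -m crank '[0.0001,0.001,0,0,0,-0.01,0.0001,0.001,0,0,0,-0.01]' | grep contact
python3 -c "
from h import *
where()"
```

```text
contact_force: [-1.8, -5.5, 1.5]
r 0.0999 post ang -10.7 lug ang 79.3 yaw 79.9 axis in tool [ 0.0999 -0.0061  0.0001] F tool [ 0.8 -5.8 -1.5] t 17.15 z 0.0802
contact_force: [-1.7, -5.6, 0.7]
r 0.0999 post ang -9.2 lug ang 80.8 yaw 81.0 axis in tool [ 0.0999 -0.0065  0.0001] F tool [ 0.8 -5.8 -0.7] t 17.3167 z 0.0802
```

Near the drop; single small rows from here.

```bash
python3 -m crank '[0.0001,0.001,0,0,0,-0.01]' | grep contact
python3 -c "
from h import *
where()"
python3 -m crank '[0,0,0,0,0,0]' | grep contact
python3 -c "
from h import *
where()"
```

```text
contact_force: [-0.9, 0.7, 0.2]
r 0.1002 post ang -7.5 lug ang 82.5 yaw 81.7 axis in tool [ 0.1002 -0.0086 -0.    ] F tool [ 1.   0.5 -0.2] t 17.4 z 0.0803
contact_force: [0.2, -2.1, 0.1]
r 0.1002 post ang -7.1 lug ang 82.9 yaw 81.7 axis in tool [ 0.1002 -0.0088 -0.    ] F tool [-0.5 -2.  -0.1] t 17.4833 z 0.0803
```

The catch has dropped shut. Easing on until the stop is felt.

```bash
python3 -m crank '[0.0001,0.0005,0,0,0,-0.005,0,0,0,0,0,0]' | grep contact
python3 -c "
from h import *
where()"
python3 -m crank '[0.0001,0.0005,0,0,0,-0.005,0,0,0,0,0,0]' | grep contact
python3 -c "
from h import *
where()"
```

```text
contact_force: [0.5, -3.0, -0.5]
r 0.1002 post ang -7.2 lug ang 82.8 yaw 82.0 axis in tool [ 0.1002 -0.0084 -0.    ] F tool [-0.9 -2.9  0.5] t 17.65 z 0.0803
contact_force: [1.3, -3.1, 0.5]
r 0.1001 post ang -7.1 lug ang 82.9 yaw 82.2 axis in tool [ 0.1001 -0.008  -0.    ] F tool [-1.7 -2.9 -0.5] t 17.8167 z 0.0803
```

```bash
python3 -m crank '[0.0001,0.0007,0,0,0,-0.005,0,0,0,0,0,0]' | grep contact
python3 -c "
from h import *
where()"
python3 -m crank '[-0.0002,-0.002,0,0,0,0.005,0,-0.003,0,0,0,0,0,-0.002,0,0,0,0.005,0,0,0,0,0,0]' | grep contact
python3 - <<'E'
from h import *
where()
a=cap('top','t2.png');o=cv2.resize(a['image'][150:265,250:400],(780,598),interpolation=cv2.INTER_CUBIC);cv2.imwrite('pics/t2.png',o[...,::-1])
E
```

```text
contact_force: [-0.4, -5.0, -0.7]
r 0.1001 post ang -7.1 lug ang 82.9 yaw 82.5 axis in tool [ 0.1001 -0.0076 -0.    ] F tool [-0.2 -5.   0.7] t 17.9833 z 0.0803
contact_force: [0.5, -0.4, 1.0]
r 0.0999 post ang -10.3 lug ang 79.7 yaw 81.9 axis in tool [ 0.0998 -0.003   0.    ] F tool [-0.6 -0.3 -1. ] t 18.3167 z 0.0803
```

The stop holds at 5 N and I'm backed off. Rising clear, then checking.

```bash
python3 -m crank '[0,-0.002,-0.01,0,0,0,0,0,-0.02,0,0,0,0,0,-0.03,0,0,0,0,0,-0.03,0,0,0,0,0,-0.03,0,0,0,0,0,-0.03,0,0,0,0,0,-0.02,0,0,0,0,0,0,0,0,0]' | grep -E 'pos|contact'
python3 -m crank '[-0.03,0,0,0,0,0,-0.03,0,0,0,0,0,-0.02,0,0,0,0,0,0,0,0,0,0,0]' | grep -E 'pos|contact'
python3 - <<'E'
from h import *
a=cap('wrist');W=world(a);z=W[...,2]
cv2.imwrite('pics/w7.png',a['image'][...,::-1])
def f(n,zl,zh,c,r):
    m=(z>zl)&(z<zh)&(np.hypot(W[...,0]-c[0],W[...,1]-c[1])<r);p=W[m]
    if len(p):print(n,len(p),np.median(p,0),cv2.minEnclosingCircle(p[:,:2].astype(np.float32)))
f('lid',.115,.135,(.447,.019),.05);f('post',.095,.125,(.626,-.003),.03)
E
```

```text
tool_pos: [0.6286, -0.0035, 0.2564]
contact_force: [0.5, 0.0, 0.5]
tool_pos: [0.7079, -0.016, 0.2495]
contact_force: [0.1, -0.6, -0.8]
post 427 [ 0.62622296 -0.00295116  0.11124576] ((0.626476526260376, -0.0029312344267964363), 0.007965088821947575)
```

View pics/w7.png

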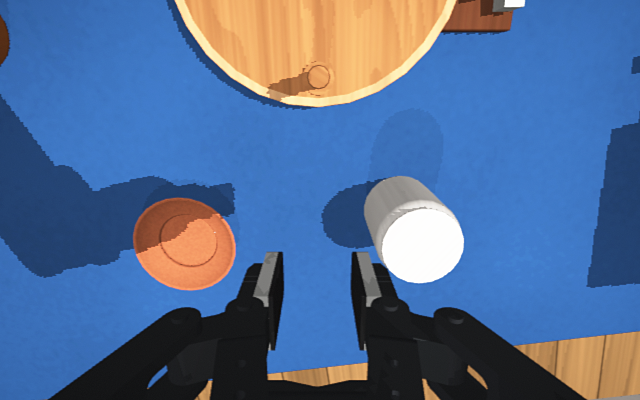

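The post at (318,76) is still at -7.1° after release, so the catch holds it. The picture allowance is used up, so I'll check the jar and catch numerically.

Run:
```python
from h import *
S=world(cap('scene'));d=np.load('c1.npz');S0=d['s']
def f(n,W,zl,zh,c,r):
    z=W[...,2];m=(z>zl)&(z<zh)&(np.hypot(W[...,0]-c[0],W[...,1]-c[1])<r);p=W[m]
    print(n,len(p),(np.round(np.median(p,0),4),np.round(np.ptp(p,0),3)) if len(p) else '')
f('lid',S,.118,.13,(.447,.017),.05)
f('jar body',S,.055,.1,(.447,.017),.05)
f('post',S,.09,.12,(.626,-.003),.03)
for n,c in(('wide',(.5395,-.32)),('purple',(.4193,-.2926)),('turq',(.308,-.245)),('tin',(.769,.061)),('saucer',(.7735,-.1694))):
    f(n+'0',S0,.012,.11,c,.06);f(n+'1',S,.012,.11,c,.06)
```

```text
lid 92 (array([0.4511, 0.0119, 0.1246]), array([0.047, 0.045, 0.009]))
jar body 182 (array([4.653e-01, 4.000e-04, 7.850e-02]), array([0.043, 0.045, 0.045]))
post 41 (array([ 0.6289, -0.0093,  0.1048]), array([0.016, 0.014, 0.023]))
wide0 702 (array([ 0.5599, -0.3268,  0.0528]), array([0.07 , 0.069, 0.062]))
wide1 699 (array([ 0.5597, -0.327 ,  0.0531]), array([0.069, 0.069, 0.061]))
purple0 435 (array([ 0.4349, -0.3007,  0.0624]), array([0.05 , 0.048, 0.081]))
purple1 439 (array([ 0.4346, -0.301 ,  0.0623]), array([0.052, 0.049, 0.08 ]))
turq0 299 (array([ 0.3232, -0.2492,  0.068 ]), array([0.048, 0.047, 0.08 ]))
turq1 301 (array([ 0.3234, -0.2496,  0.0678]), array([0.055, 0.049, 0.081]))
tin0 932 (array([0.7855, 0.0418, 0.0758]), array([0.07 , 0.07 , 0.091]))
tin1 933 (array([0.7853, 0.0418, 0.0759]), array([0.072, 0.072, 0.091]))
saucer0 424 (array([ 0.7576, -0.1579,  0.0168]), array([0.11 , 0.11 , 0.011]))
saucer1 432 (array([ 0.7582, -0.1568,  0.0168]), array([0.108, 0.109, 0.01 ]))
```

All is in place: the jar is upright in the cup, the carousel is home and held, and the other objects checked haven't moved.

```bash
python3 -c "
from station import *
print(job_done())"
```

```text
the job is handed in; nothing more can be done
None
```

The job is handed in: the slim amber jar stands upright in the cup and the carousel rests at its stop behind the shut catch (judged by feel, not seen), with push-force readings no higher than about 6 N; the wide jar, tin, saucer and the two look-alike jars measured as unmoved, and the grater, scoop, mug and drawer were not re-measured.

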